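# Run the flange nut onto the hold-down stud

### The arm

A 7-joint arm with a two-finger parallel gripper is mounted at the origin on a cart in front of the work surface, level with it; the furniture and walls round the work are solid. World frame = base frame: x ahead of the robot, y to its left, z up, the work surface at z = 0. Lengths are in mm, angles in rad, forces in N, time in s.
With the tool pointing down it reaches from about 350 to 900 mm from the base axis. Payload 19.9 kg.
Tool frame: the origin (TCP) lies between the finger pads; the fingertips stand 11 mm ahead of it and the grasp point (between the pads) lies 8 mm behind it; z points along the fingers, y is the line along which they close (so a half turn about z gives the same grasp; the last joint's range is limited). The gripper opens to 94 mm and grips with 3 to 60 N. Pads are 16 mm wide; open, the fingers measure 119 mm over their backs; the gripper's body (75 mm by 177 mm) begins 78 mm behind the grasp point.
Start: joints at [1.117, 0.417, -0.01, 1.614, 0.005, 1.111, -0.053], TCP at [250.152, -572.73, 178.125] pointing down, gripper open.
Joint ranges: [-2.81, 2.81], [-0.39, 2.02], [-1.27, 1.25], [0.06, 2.57], [-1.19, 4.33], [0.19, 2], [-2.82, 2.82]. Speed limits (rad/s): [1.89, 1.89, 2.39, 2.39, 3.01, 3.01, 3.01].

### API

Orientations are given as [roll, pitch, yaw] about the fixed x, y, z axes, in that order (R = Rz(yaw) Ry(pitch) Rx(roll)).
In Python, from cell import r, cams, workorder, spotter gives the robot as it stands. The module is installed in compiled form; this text tells all that it offers.
- The arm moves only by the tool drive_tool, never from a script. Its argument "increments" is a list of rows, each a list of 6 numbers: the shift along the tool's x, y, z in units of 20 cm (1.0 is 20 cm), then the turn, a rotation vector about the tool's x, y, z in units of 180 degrees (1.0 is 180 degrees). In form: [[tx, ty, tz, wx, wy, wz], ...]. A call has exactly 8 rows; each row is the pose to reach, as a shift and turn from the pose commanded when the call began, along the tool's axes at that moment, turning the shorter way round; what a row does not reach only later rows make up. A row lasts 1/8 s, in which the tool goes at most 62.5 mm and 10.7 degrees, less where a joint would pass 70% of its speed; a pose out of reach is approached as far as the arm can. A call with a number of a shift or a turn outside -1 to 1 is refused whole. A call with a gripper value outside its range is refused whole. "fingers" is the opening, from -1 (shut) to 1 (fully open), set as the call begins (left out, the last holds). The fingers move at their own pace and stop on an object; the grip force is fixed at half the most. Time passes only in rows, so rows that repeat a pose let the fingers close, or fill a call up. It gives the time, the measured TCP pose, the force, the opening and the grip force at its end, in the units of the state.
- r.state(): the state, without advancing time (a new reading comes with each control period).
- cams.read_camera(name): name is "scene" or "side" or "wrist"; returns (picture, depth): 480x640x3 uint8, red, green, blue; 480x640 float32, mm along the optical axis (not along the pixel's ray), 0 where there is no reading.
- cams.get_calibration(name): a dict with "mtx" (3x3 intrinsics, pixels), "k1" (the pictures are not rectified: a ray, as slopes to the right and down, at radius r is drawn at 1 + k1 r^2 times it, then the intrinsics apply), "camera_from_world" (4x4, takes a point from world to camera coordinates). Camera axes: x right, y down, z forward; pixel columns grow to the right and rows downward; lengths in mm; the calibration is good to about 2 mm. A picture is of the moment at which its call begins: read the wrist's pose just before it. get_calibration takes no time and is no camera call; for the wrist camera it gives the pose at the moment of the call.
- workorder.hand_in(): hands the job in; it is judged then, once.
Trained networks look in the newest picture that a camera, given by its name, has taken for a name from the list of things; names that differ only in an ending like _2 or _b are one class to them, and where a whole thing is asked for, a point or a joint stands for the part that bears it (a point fixed in the world has none). Each returns a list of dicts, best first, with "confidence" (0 to 1); they miss things now and then, are a little off and sometimes report something else, mostly with a low value. They report only what shows in the picture. A call takes as long as a camera call. They do not tell look-alikes from the thing itself.
- spotter.look_for(query, camera): "xyz" ([x, y, z] in mm, in the coordinates of the camera as it stood for that picture, good to about 4 mm: the middle of the surface that is visible of it).
- spotter.pinpoint(query, camera): "xyz" ([x, y, z] in mm, in the coordinates of the camera as it stood for that picture, good to about 4 mm: a listed point, or the origin of a listed thing).
The state is a dict: "time_s": time; "joint_pos": joint angles; "dq": joint speeds; "tau": joint torques, N m; "ee_pos": TCP position; "eef_rot": TCP orientation; "contact_force": force on the tool from outside, world axes, zero at the start; "ft_torque": the same for the moment, N m; "opening": finger opening in mm; "gripper_force": force on a finger pad.
Only numpy, scipy, OpenCV 4.12 (cv2) and the standard library are available. Lean on these libraries where they do the work, as an engineer would, in place of code of your own. Each camera call takes 0.05 s, during which the arm holds its last target. There are 200 camera calls.

### The job

The strap over the raw stone still lacks its nut: set the loose flange nut, flange down, over the stud in the middle of the strap and let go of it there. Then take it again and back it off anticlockwise (seen from above) until it drops into the thread, and turn it clockwise, with a fresh grip when needed, until it is fully home with its flange flat on the strap. Leave the wax tin and the crayon where they are.

Things in the scene. Friction and masses are not known exactly. Their poses are not given: they have to be found in the camera images.
- nut_center (a point): Loose steel flange nut, on the table flange down, any yaw: hexagon 56 mm across flats (65 across corners) on a round flange 72 mm across, 5 mm thick; 38 mm high, about 300 g, open right through. Grip the flats, 5 to 38 mm above its underside. Point: on its axis, 19 mm above the underside. z: up; x: square to one pair of flats, the others 60 degrees either way.
- nut_lugs (a point): Point on the nut's axis, 14 mm above its underside. Here two lugs stand inside the 41 mm bore, opposite each other along x, 23 mm apart; their undersides are at this height. They ride on the stud's thread. From the drop into the thread the nut needs about 105 degrees clockwise to sink the last 4 mm home; a hard stop comes at about 130.
- strap_seat (a point): Point on the stud's axis at the top of the steel strap, 65 mm above the table; z up. Strap (76 x 195 mm, along y), stone and base plate are fixed together; place and yaw vary. Home: the nut's underside rests on the strap here, nut_center 19 mm above this point. Dropped into the thread but not yet run down: nut_center 23 mm above it.
- stud_tip (a point): Tip of the fixed upright stud, 44 mm above the strap: 20 mm core, tapered tip. Nut play is 1.5 mm all round. A nut held loosely (fingers 2 to 3 mm wider than the flats) sinks by its own weight as it is turned. Clockwise, a nut resting on the crowns runs hard against two posts and does not drop.
- stud_crown (a point): Top of two flat thread crowns, 38 mm across, 28 mm above the strap. Nut lugs rest on them: nut_center is then 5 mm above here (13 if on the two posts, which stand 8 mm higher). Gaps between the crowns, at an angle not told, let the lugs fall 10 mm, to a stop, when the nut is turned anticlockwise up to 180 degrees. Now and then it falls in at once when set on.
- tin_center (a point): The loose round wax tin, 70 mm across and 32 mm high; its centre. To be left alone.
- crayon_center (a point): The loose marking crayon, 14 mm thick and 98 mm long along its y axis; its centre. To be left alone.
Not all that is in view belongs to the job. What is shaped like the part that bears nut_center but purple or red is not meant.

How it is judged:
By the outcome, as a careful person would: the job done as asked, in the order asked, and still so for the second after the job is handed in, with the robot touching nothing.
It also fails if it takes over 72 s, if anything falls off the work surface, if the arm or the gripper's body presses on something with over 40 N, if the wrist force passes 120 N, or if a joint passes its speed limit or range.

## Working session

There is one attempt and no reset: what is moved stays moved. The work goes in short steps, Python scripts to look and compute and a tool call to move; the robot and the scene stay as the last step left them, time stands still between calls to the robot, and variables do not carry over. Pictures are saved under pics/ and viewed, at most 10 in all, crops included, and the job is handed in when it is done.

Besides the shell and the picture viewer there is one more tool, called after "Request:" by a JSON object that holds its "name" and its "arguments". drive_tool: Moves the arm, as the interface text tells. Its arguments: {"type":"object","properties":{"increments":{"type":"array"},"fingers":{"type":"number"}},"required":["increments"]}

```bash
mkdir -p pics; cat > h.py <<'E'
import numpy as np, cv2
from cell import r, cams, workorder, spotter
from scipy.spatial.transform import Rotation as R
def w(cam,p,T=None):
    T=cams.get_calibration(cam)["camera_from_world"] if T is None else T
    return (np.linalg.inv(np.array(T))@np.r_[p,1])[:3]
def find(cam,names,fn="pinpoint"):
    for n in names:
        for d in getattr(spotter,fn)(n,cam)[:3]:
            print(cam,n,round(d["confidence"],2),w(cam,d["xyz"]).round(1))
def snap(cam,name):
    im,d=cams.read_camera(cam); cv2.imwrite(f"pics/{name}.png",im[:,:,::-1]); return im,d
E
python3 - <<'E'
from h import *
print(r.state())
for c in ("scene","side"):
    snap(c,c+"0"); find(c,["nut_center","strap_seat","stud_tip","stud_crown","tin_center","crayon_center"])
E
```

```text
{'time_s': 0.0, 'joint_pos': array([ 1.11750568,  0.41797798, -0.01032208,  1.61415841,  0.00470463,
        1.11068737, -0.05299115]), 'dq': array([ 6.09194428e-04,  3.36419730e-06,  1.78048624e-03,  1.45478376e-03,
        2.09987512e-04,  1.23535464e-03, -1.76511578e-03]), 'tau': array([-1.04652569e-03, -8.51254892e+01,  6.37776274e-01, -4.25981998e+01,
       -4.89217462e-02,  1.85974594e-02,  7.61467800e-05]), 'ee_pos': array([ 249.99195832, -572.38782089,  177.52934702]), 'eef_rot': array([-3.14038859e+00,  8.69320317e-05,  4.11827235e-01]), 'contact_force': array([ 0.0500061 , -0.34257772,  0.07956365]), 'ft_torque': array([-0.02196739,  0.05501052,  0.03471735]), 'gripper_force': 0.0, 'opening': 93.97957131777436}
scene nut_center 0.96 [422.5 172.4  19.1]
scene nut_center 0.75 [342.2 359.8  18.8]
scene strap_seat 0.89 [554.5  18.3  66.3]
scene stud_tip 0.65 [554.8  14.5 109.9]
scene stud_tip 0.57 [555.   18.1  97. ]
scene stud_crown 0.76 [550.6  17.8  92.5]
scene tin_center 0.7 [627.2 202.   14.5]
scene crayon_center 0.71 [606.1 339.7   8. ]
side nut_center 0.83 [340.3 356.6  18.5]
side nut_center 0.81 [419.  173.8  16.9]
side nut_center 0.58 [445.5 285.3  20.3]
side strap_seat 0.9 [552.2  18.8  62.7]
side strap_seat 0.72 [598.3 334.9   4.8]
side stud_tip 0.92 [552.5  17.8 112. ]
side stud_crown 0.6 [559.4  18.4  93.6]
side tin_center 0.94 [626.  199.8  17.1]
side crayon_center 0.85 [599.5 334.4   2.8]
side crayon_center 0.57 [554.2  17.   91.6]
```

View pics/scene0.png

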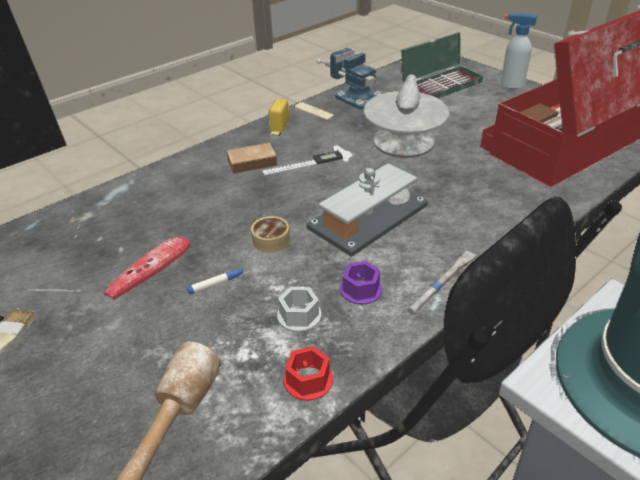

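View pics/side0.png

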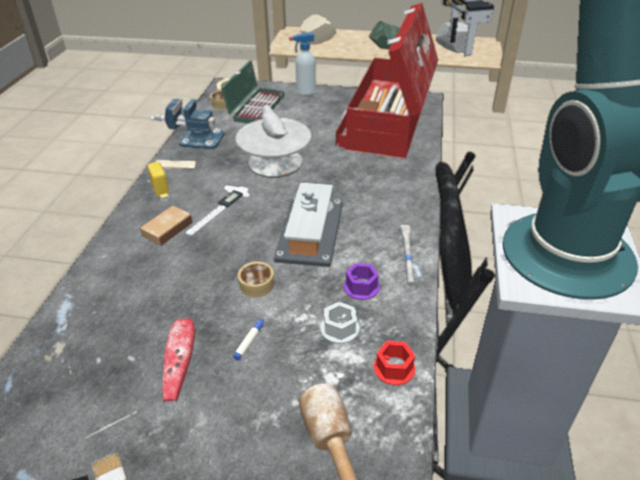

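The scene view shows the grey nut at (300,307), the purple and red look-alikes at (361,282) and (308,372), the strap and stud at (369,180), the tin at (270,233) and the crayon at (215,280). The side view agrees, with the grey nut at (340,321). A chair back, a clay wheel and a toolbox are obstacles, so I'll map their heights.

```bash
python3 - <<'E'
from h import *
G={}
for c in ("scene","side"):
    im,d=cams.read_camera(c); k=cams.get_calibration(c)
    v,u=np.mgrid[0:480:2,0:640:2]; v=v.ravel();u=u.ravel(); z=d[v,u]; m=z>0
    pts=cv2.undistortPoints(np.c_[u,v][m].astype(float).reshape(-1,1,2),np.array(k["mtx"]),np.array([k["k1"],0,0,0]))[:,0]
    P=np.c_[pts*z[m][:,None],z[m],np.ones(m.sum())]@np.linalg.inv(np.array(k["camera_from_world"])).T
    C=im[v,u][m]
    for p in P:
        key=(int(p[0]//75),int(p[1]//75)); G[key]=max(G.get(key,-999),p[2])
    if 1:
        grey=(C.max(1)-C.min(1).astype(int)<30)
        s=(abs(P[:,0]-445)<60)&(abs(P[:,1]-285)<55)&(P[:,2]>30)&(P[:,2]<46)
        print(c,s.sum(),P[s].mean(0).round(1),P[s].min(0).round(),P[s].max(0).round())
    find(c,["nut_center"])
print("y:",[j*75 for j in range(-11,8)])
for i in range(0,13): print(i*75,[int(G.get((i,j),-9)) for j in range(-11,8)])
E
```

```text
scene 153 [444.8 288.3  36.9   1. ] [417. 257.  30.   1.] [477. 318.  42.   1.]
scene nut_center 0.83 [341.  362.1  21.2]
scene nut_center 0.71 [445.3 284.3  18.3]
scene nut_center 0.62 [421.3 169.7  22. ]
side 111 [446.2 289.1  36.5   1. ] [418. 254.  30.   1.] [476. 317.  41.   1.]
side nut_center 0.83 [419.7 174.9  18.2]
side nut_center 0.8 [343.6 356.9  18. ]
side nut_center 0.77 [446.7 286.   18.5]
y: [-825, -750, -675, -600, -525, -450, -375, -300, -225, -150, -75, 0, 75, 150, 225, 300, 375, 450, 525]
0 [-731, -736, -727, -729, -728, -733, -734, -9, 0, 14, 511, 455, 355, 4, -9, -9, -9, -9, -9]
75 [-9, -9, -9, -9, -730, -729, -730, -715, 3, 488, 502, 370, 16, 3, -9, -9, -9, -9, -9]
150 [-9, -736, -730, 345, 348, -731, -733, 85, 72, 32, 45, 51, 72, 84, -9, -9, -9, -9, -9]
225 [-9, 3, 323, 348, 347, 5, 4, 55, 103, 119, 121, 123, 110, 60, 4, 5, 3, 5, 2]
300 [-9, 2, 322, 298, 294, 271, 257, 4, 6, 5, 12, 16, 16, 17, 4, 42, 42, 4, 34]
375 [-729, -732, 298, 297, 298, 298, 299, 5, 4, 5, 5, 4, 40, 41, 40, 42, 55, 72, 61]
450 [-9, 99, 128, 124, 130, 129, 132, 5, 5, 64, 68, 67, 67, 38, 41, 40, 5, 71, 49]
525 [-9, 5, 5, 6, 31, 57, 113, 6, 4, 65, 68, 112, 69, 35, 34, 17, 5, 4, 4]
600 [-9, 172, 112, 5, 6, 6, 87, 127, 130, 18, 16, 15, 20, 36, 34, 16, 17, 5, 4]
675 [-9, 187, 187, 6, 6, 4, 88, 148, 129, 87, 15, 5, 5, 5, 6, 20, 20, 17, 15]
750 [-9, 5, 23, 24, 23, 23, 85, 88, 89, 15, 15, 24, 5, 5, 5, 4, 4, 4, 7]
825 [-9, 4, 108, 110, 108, 108, 86, 76, 5, 4, 4, 30, 30, 4, 4, 4, 4, 4, 5]
900 [-9, 25, 26, 36, 34, 6, 113, 109, 11, 73, 72, 27, 29, 4, 4, 4, 5, 4, 5]
```

Request:
{"name": "drive_tool", "arguments": {"increments": [[0,0,-0.3,0,0,0],[0,0,-0.6,0,0,0],[0,0,-0.9,0,0,0],[0.2,-0.2,-1,0,0,-0.05],[0.4,-0.4,-1,0,0,-0.1],[0.6,-0.6,-1,0,0,-0.15],[0.8,-0.8,-1,0,0,-0.2],[1,-1,-1,0,0,-0.22]], "fingers": 1}}

```text
time_s: 1.9
ee_pos: [353.8, -307.6, 378.3]
eef_rot: [3.141, 0.0, 1.107]
contact_force: [0.9, -0.8, -0.2]
opening: 94.1
gripper_force: 0.0
```

```bash
cat >> h.py <<'E'
def go(pos,yaw_deg):
    "increments to reach pos with tool down at yaw"
    s=r.state(); R0=R.from_euler("xyz",s["eef_rot"])
    Rt=R.from_euler("xyz",[np.pi,0,np.radians(yaw_deg)])
    print("t",round(s["time_s"],2),"pos",s["ee_pos"].round(1),"rpy",np.degrees(s["eef_rot"]).round(1),"q7",s["joint_pos"][6].round(2),
     "inc",(R0.inv().apply(np.array(pos)-s["ee_pos"])/200).round(4),((R0.inv()*Rt).as_rotvec()/np.pi).round(4))
E
python3 -c "
from h import *
go([440,200,300],112)"
```

```text
t 1.9 pos [ 353.8 -307.6  378.3] rpy [180.    0.   63.4] q7 0.18 inc [ 2.4626 -0.751   0.3904] [ 1.0e-04  2.0e-04 -2.7e-01]
```

Request:
{"name": "drive_tool", "arguments": {"increments": [[0.2,0,0,0,0,-0.04],[0.4,0,0,0,0,-0.08],[0.6,0,0,0,0,-0.12],[0.7,0,0,0,0,-0.15],[0.8,0,0,0,0,-0.17],[0.9,0,0,0,0,-0.19],[1,0,0,0,0,-0.21],[1,0,0,0,0,-0.23]]}}

```text
time_s: 2.9
ee_pos: [444.4, -129.1, 378.1]
eef_rot: [3.142, -0.0, 1.831]
contact_force: [-0.1, -0.7, 0.9]
opening: 94.1
gripper_force: 0.0
```

```bash
python3 -c "
from h import *
go([446,180,300],122)
print(cams.get_calibration('wrist'))"
```

```text
t 2.9 pos [ 444.4 -129.1  378.1] rpy [180.   -0.  104.9] q7 0.48 inc [1.4913 0.4058 0.3911] [ 0.     -0.0001 -0.0949]
{'mtx': array([[339.38220843,   0.        , 317.65327085],
       [  0.        , 339.38220843, 239.57630865],
       [  0.        ,   0.        ,   1.        ]]), 'k1': -0.06646616324304469, 'camera_from_world': array([[ 9.66516005e-01,  2.56605043e-01, -8.14923101e-04,
        -3.96333494e+02],
       [ 2.49224447e-01, -9.37950892e-01,  2.41112629e-01,
        -3.05146369e+02],
       [ 6.11063587e-02, -2.33242314e-01, -9.70496798e-01,
         5.26783895e+02],
       [ 0.00000000e+00,  0.00000000e+00,  0.00000000e+00,
         1.00000000e+00]])}
```

Request:
{"name": "drive_tool", "arguments": {"increments": [[0.2,0.07,0,0,0,-0.01],[0.4,0.14,0,0,0,-0.02],[0.6,0.2,0.05,0,0,-0.03],[0.7,0.25,0.1,0,0,-0.04],[0.8,0.3,0.15,0,0,-0.05],[0.9,0.35,0.2,0,0,-0.06],[1,0.35,0.2,0,0,-0.06],[1,0.35,0.2,0,0,-0.06]]}}

```text
time_s: 3.9
ee_pos: [461.0, 81.5, 337.8]
eef_rot: [-3.141, -0.0, 2.017]
contact_force: [-0.2, -0.1, 0.6]
opening: 93.9
gripper_force: 0.0
```

```bash
python3 -c "
from h import *
im,d=snap('wrist','w1')
np.save('w1d.npy',d)
find('wrist',['nut_center','strap_seat','stud_tip','stud_crown'])
go([446,270,200],122)"
```

```text
wrist nut_center 0.96 [420.2 166.5  20.2]
wrist nut_center 0.65 [450.  283.4  18.2]
wrist nut_center 0.4 [595.9 334.9  10.4]
wrist strap_seat 0.8 [553.7  16.4  59.7]
wrist stud_tip 0.64 [555.8  15.6 107.8]
wrist stud_crown 0.74 [553.   14.9  88.9]
t 4.15 pos [461.2  79.5 338.1] rpy [-180.    -0.   115.3] q7 0.19 inc [0.8934 0.3388 0.6904] [-0.    -0.    -0.037]
```

View pics/w1.png

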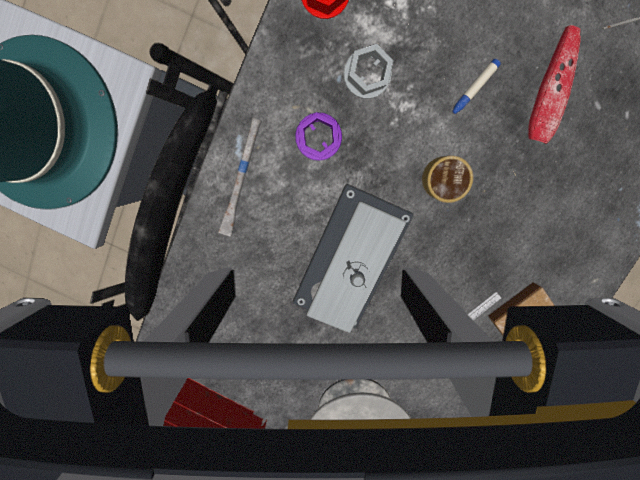

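The wrist view shows the grey nut at (368,70), the purple one at (319,136), the stud at (355,275), the tin at (449,179) and the crayon at (477,86). Next I'll move closer to the grey nut.

Request:
{"name": "drive_tool", "arguments": {"increments": [[0.12,0.08,0.12,0,0,-0.01],[0.24,0.16,0.24,0,0,-0.02],[0.36,0.24,0.36,0,0,-0.03],[0.48,0.32,0.48,0,0,-0.037],[0.6,0.4,0.6,0,0,-0.037],[0.66,0.41,0.69,0,0,-0.037],[0.66,0.41,0.69,0,0,-0.037],[0.66,0.41,0.69,0,0,-0.037]]}}

```text
time_s: 5.15
ee_pos: [479.1, 234.0, 200.9]
eef_rot: [3.141, 0.0, 2.129]
contact_force: [-0.5, 0.2, 0.5]
opening: 93.6
gripper_force: 0.0
```

```bash
cat >> h.py <<'E'
def top(cam,c,z,half,name=None,ppm=4):
    "rectified view of plane z: image cols=+x world, rows=-y world"
    k=cams.get_calibration(cam); im,_=cams.read_camera(cam)
    n=int(2*half*ppm); j,i=np.meshgrid(np.arange(n),np.arange(n))
    P=np.stack([c[0]-half+j/ppm,c[1]+half-i/ppm,np.full(j.shape,float(z)),np.ones(j.shape)],-1)@np.array(k["camera_from_world"])[:3].T
    s=P[...,:2]/P[...,2:]; s=s*(1+k["k1"]*(s**2).sum(-1,keepdims=True)); m=np.array(k["mtx"])
    o=cv2.remap(im,(s[...,0]*m[0,0]+m[0,2]).astype(np.float32),(s[...,1]*m[1,1]+m[1,2]).astype(np.float32),cv2.INTER_LINEAR)
    if name: cv2.imwrite(f"pics/{name}.png",o[:,:,::-1])
    return o
E
python3 -c "
from h import *
find('wrist',['nut_center'])
o=top('wrist',(447,285),38,70,'n1')
find('wrist',['nut_center'])
go([447,285,60],122)"
```

```text
wrist nut_center 0.96 [ 428.9  315.4 -116.8]
wrist nut_center 0.65 [ 445.1  435.  -118.7]
wrist nut_center 0.4 [ 584.1  502.9 -126.4]
wrist nut_center 0.78 [421.6 171.1  19.3]
wrist nut_center 0.7 [447.9 284.5  20.7]
wrist nut_center 0.65 [340.5 357.5  21.8]
t 5.3 pos [479.1 234.  200.9] rpy [179.9   0.  122. ] q7 -0.18 inc [ 0.3015 -0.0017  0.7045] [ 0.0003  0.0002 -0.0001]
```

View pics/n1.png

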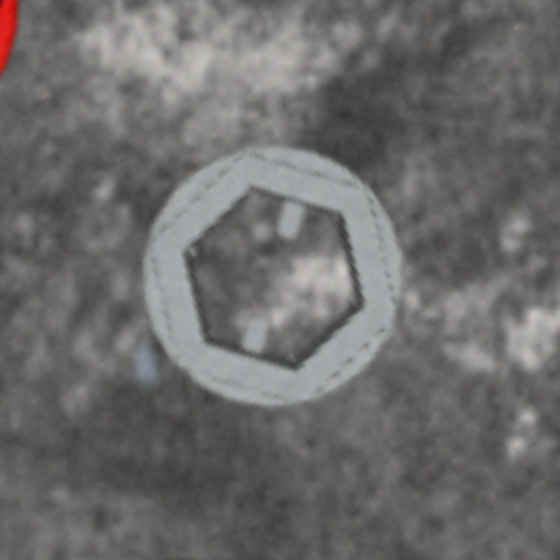

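The rectified view (4 px/mm) shows the nut's inner hexagon centred at (274,277), which is world (445.5,285.8). Its corners lie at 42.6°+60k and its lugs along 73°. Tool yaw 42.6° or 102.6° therefore fits the flats. I'll look at the crown layout in a crop of the earlier picture and descend toward the nut.

```bash
python3 -c "
from h import *
a=cv2.imread('pics/w1.png'); cv2.imwrite('pics/w1c.png',cv2.resize(a[235:315,315:395],None,fx=7,fy=7,interpolation=cv2.INTER_CUBIC))
go([445.5,285.8,120],42.6)"
```

```text
t 5.3 pos [479.1 234.  200.9] rpy [179.9   0.  122. ] q7 -0.18 inc [ 0.3087 -0.0056  0.4045] [ 4.00e-04 -1.00e-04  4.41e-01]
```

View pics/w1c.png

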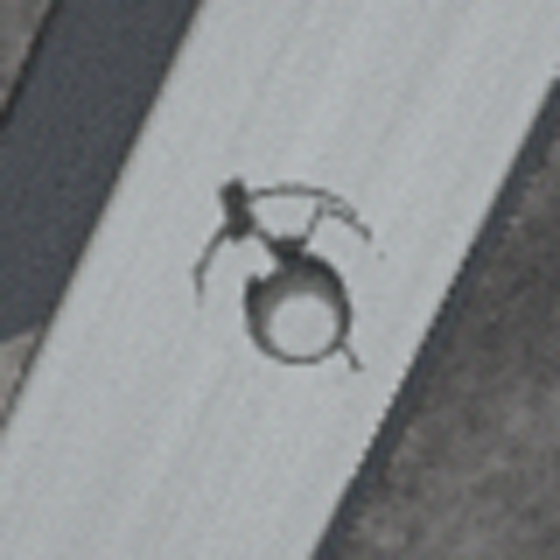

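The strap runs roughly along world y. The crown gaps can't be read clearly here: a dark patch by a post shows at about (235,205) in the crop. Setting the nut on at any yaw will do, so I'll grasp now.

Request:
{"name": "drive_tool", "arguments": {"increments": [[0.04,0,0.05,0,0,0.055],[0.08,0,0.1,0,0,0.11],[0.12,0,0.15,0,0,0.165],[0.16,0,0.2,0,0,0.22],[0.2,0,0.25,0,0,0.275],[0.25,0,0.3,0,0,0.33],[0.3,-0.005,0.36,0,0,0.385],[0.309,-0.006,0.4,0,0,0.441]]}}

```text
time_s: 6.3
ee_pos: [444.6, 286.6, 120.3]
eef_rot: [3.142, -0.001, 0.739]
contact_force: [-0.1, 0.1, 0.3]
opening: 94.2
gripper_force: 0.0
```

```bash
python3 -c "
from h import *
go([445.5,285.8,21],42.6)"
```

```text
t 6.3 pos [444.6 286.6 120.3] rpy [180.   -0.   42.3] q7 -1.66 inc [0.0005 0.0061 0.4964] [ 0.     -0.0002 -0.0014]
```

Request:
{"name": "drive_tool", "arguments": {"increments": [[0,0.006,0.1,0,0,0],[0,0.006,0.2,0,0,0],[0,0.006,0.3,0,0,0],[0,0.006,0.38,0,0,0],[0,0.006,0.44,0,0,0],[0,0.006,0.48,0,0,0],[0,0.006,0.495,0,0,0],[0,0.006,0.495,0,0,0]]}}

```text
time_s: 7.3
ee_pos: [445.5, 285.7, 21.3]
eef_rot: [-3.142, -0.0, 0.745]
contact_force: [-0.8, 0.4, -0.2]
opening: 94.0
gripper_force: 0.0
```

Request:
{"name": "drive_tool", "arguments": {"increments": [[0,0,0,0,0,0],[0,0,0,0,0,0],[0,0,0,0,0,0],[0,0,0,0,0,0],[0,0,0,0,0,0],[0,0,0,0,0,0],[0,0,0,0,0,0],[0,0,0,0,0,0]], "fingers": 0}}

```text
time_s: 8.3
ee_pos: [445.4, 285.6, 21.2]
eef_rot: [-3.142, 0.0, 0.745]
contact_force: [1.1, -0.2, 0.5]
opening: 47.3
gripper_force: 0.0
```

```bash
python3 -c "
from h import *
snap('wrist','w2');im,_=snap('side','s2'); 
find('wrist',['nut_center']);find('side',['nut_center'])
a=np.vstack([cv2.resize(cv2.imread('pics/w2.png'),(480,360)),cv2.resize(cv2.imread('pics/s2.png')[200:420,240:480],(262,240))[:, :, :] if 0 else cv2.resize(cv2.imread('pics/s2.png')[240:420,240:480],(480,240))[:240]])
cv2.imwrite('pics/c2.png',a)"
```

```text
wrist nut_center 0.88 [339.  356.9  18.1]
wrist nut_center 0.7 [446.6 283.   17.8]
side nut_center 0.79 [339.9 358.8  17.1]
side nut_center 0.72 [448.8 284.5  20. ]
```

View pics/c2.png

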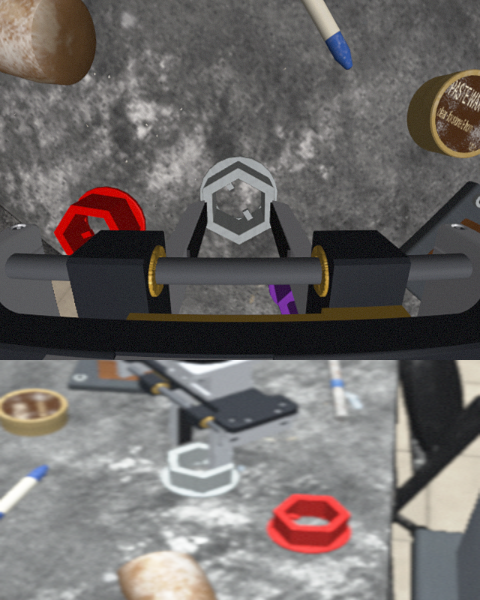

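The wrist half shows the nut's hexagon at (238,200) right between the fingers, whose inner faces are at about x=205 and 272. I'll read the state again.

```bash
python3 -c "
from h import *
s=r.state();print(s['time_s'],s['opening'],s['gripper_force'],s['contact_force'])
k=cams.get_calibration('wrist');T=np.array(k['camera_from_world']);m=np.array(k['mtx'])
for z in (21,):
  for wd in (28,23.5):
    for sg in (1,-1):
      a=np.radians(42.6-90);p=T@np.r_[445.5+sg*wd*np.cos(a),285.7+sg*wd*np.sin(a),29,1]
      q=p[:2]/p[2];q=q*(1+k['k1']*(q@q));print(wd,sg,(m[0,0]*q[0]+m[0,2],m[1,1]*q[1]+m[1,2]))
im=cv2.imread('pics/w2.png');cv2.imwrite('pics/w2c.png',cv2.resize(im[190:350,220:430],None,fx=3.6,fy=3.6,interpolation=cv2.INTER_CUBIC))
"
```

```text
8.5 46.88757013346125 0.0 [ 0.631918   -0.08141348 -0.74948257]
28 1 (np.float64(362.77216299947605), np.float64(271.80573942421876))
28 -1 (np.float64(272.24987038231785), np.float64(271.7445964791082))
23.5 1 (np.float64(355.51062188547087), np.float64(271.81214775064825))
23.5 -1 (np.float64(279.5098634426034), np.float64(271.76081162614054))
```

View pics/w2c.png

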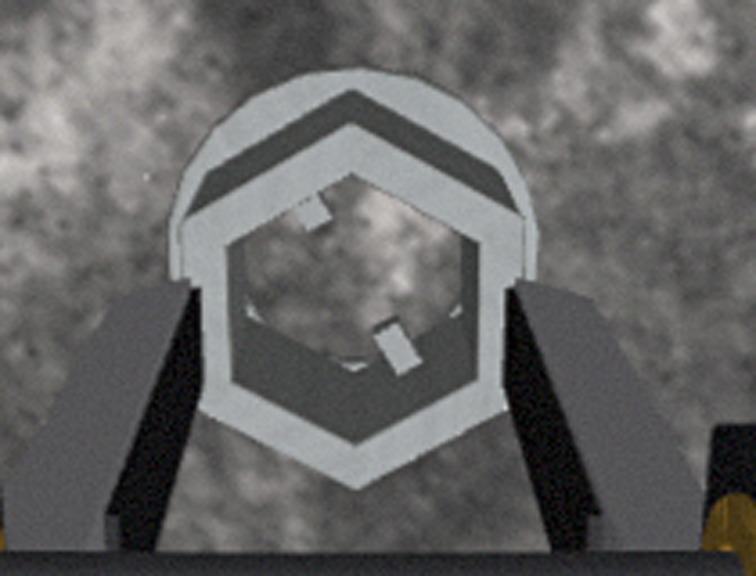

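Request:
{"name": "drive_tool", "arguments": {"increments": [[0,0,0,0,0,0],[0,0,0,0,0,0],[0,0,0,0,0,0],[0,0,0,0,0,0],[0,0,0,0,0,0],[0,0,0,0,0,0],[0,0,0,0,0,0],[0,0,0,0,0,0]], "fingers": -0.5}}

```text
time_s: 9.5
ee_pos: [445.4, 285.6, 21.2]
eef_rot: [-3.141, 0.0, 0.745]
contact_force: [0.3, 0.3, -0.0]
opening: 23.2
gripper_force: 0.0
```

```bash
python3 -c "
from h import *
snap('wrist','w3');snap('scene','s3'); 
a=cv2.imread('pics/w3.png')[190:350,200:440];b=cv2.imread('pics/s3.png')[230:370,230:400]
a=cv2.resize(a,(480,320),interpolation=cv2.INTER_CUBIC);b=cv2.resize(b,(320,264),interpolation=cv2.INTER_CUBIC)
o=np.zeros((320,800,3),np.uint8);o[:,:480]=a;o[:264,480:]=b
cv2.imwrite('pics/c3.png',o)
find('wrist',['nut_center'])"
```

```text
wrist nut_center 0.87 [446.1 286.   18.7]
wrist nut_center 0.84 [342.5 354.3  18.9]
```

View pics/c3.png

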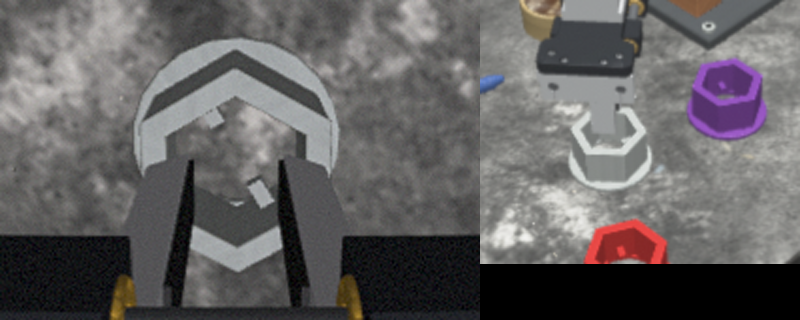

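The fingers overlap the nut's rim in both views, so the tips must be above the nut. I'll check their real height with the depth image.

```bash
python3 -c "
from h import *
im,d=cams.read_camera('wrist');k=cams.get_calibration('wrist')
def P(u,v):
  z=d[v,u];q=cv2.undistortPoints(np.array([[[u,v]]],float),np.array(k['mtx']),np.array([k['k1'],0,0,0]))[0,0]
  return w('wrist',[q[0]*z,q[1]*z,z]).round(1)
for c in [(185,165),(178,175),(165,200),(155,230),(290,165),(300,180),(320,220),(150,120),(237,85),(237,250),(60,120)]:
  u,v=200+c[0]//2,190+c[1]//2; print(c,u,v,d[v,u],P(u,v))
print(r.state()['time_s'],r.state()['ee_pos'])
"
```

```text
(185, 165) 292 272 179.71147 [443.6 302.3  57.3]
(178, 175) 289 277 172.41016 [443.  303.   64.9]
(165, 200) 282 290 155.1135 [442.  304.5  82.6]
(155, 230) 277 305 140.8191 [441.1 304.5  97.5]
(290, 165) 345 272 181.07196 [462.4 281.3  56. ]
(300, 180) 350 280 168.8628 [463.6 280.3  68.6]
(320, 220) 360 300 144.70753 [465.2 279.   93.4]
(150, 120) 275 250 197.32788 [440.8 315.   37.5]
(237, 85) 318 232 193.98856 [465.8 304.   38.3]
(237, 250) 318 315 206.35432 [427.7 268.9  38.4]
(60, 120) 230 250 236.34508 [408.3 334.7   0. ]
9.7 [445.33223102 285.57069657  21.14422077]
```

The nut top reads 38 mm and the table 0, but the fingertips read about 55 mm instead of 10. The real tips therefore sit some 43–45 mm above where the reported TCP puts them. I'll reopen and measure the tip offset.

Request:
{"name": "drive_tool", "arguments": {"increments": [[0,0,0,0,0,0],[0,0,0,0,0,0],[0,0,0,0,0,0],[0,0,0,0,0,0],[0,0,0,0,0,0],[0,0,0,0,0,0],[0,0,0,0,0,0],[0,0,0,0,0,0]], "fingers": 0.6}}

```text
time_s: 10.7
ee_pos: [445.4, 285.6, 21.2]
eef_rot: [-3.142, 0.0, 0.745]
contact_force: [-0.2, 0.4, -0.4]
opening: 75.0
gripper_force: 0.0
```

```bash
python3 -c "
from h import *
im,d=cams.read_camera('wrist');k=cams.get_calibration('wrist')
v,u=np.mgrid[200:330,180:460];v=v.ravel();u=u.ravel();z=d[v,u]
q=cv2.undistortPoints(np.c_[u,v].astype(float).reshape(-1,1,2),np.array(k['mtx']),np.array([k['k1'],0,0,0]))[:,0]
W=np.c_[q*z[:,None],z,np.ones(len(z))]@np.linalg.inv(np.array(k['camera_from_world'])).T
s=r.state();L=R.from_euler('xyz',s['eef_rot']).inv().apply(W[:,:3]-s['ee_pos'])
print(s['opening'],s['ee_pos'])
for sg in (1,-1):
  m=(W[:,2]>44)&(W[:,2]<75)&(sg*L[:,1]>0)&(abs(L[:,1])<65)
  print(m.sum(),'z pct',np.percentile(W[m,2],[0,2,10,50]).round(1)); 
  lo=m&(W[:,2]<60); print('local low',L[lo].min(0).round(1),L[lo].max(0).round(1))
"
```

```text
74.97116226654951 [445.37362551 285.54267     21.15453193]
725 z pct [47.7 48.9 52.4 63.5]
local low [ -7.6  37.4 -38.8] [ 10.2  49.7 -26.5]
699 z pct [47.7 49.3 52.5 63.9]
local low [ -7.7 -49.1 -38.8] [ 10.4 -37.3 -26.6]
```

The tips are at z ≈ 47.7, which is 26.5 mm above the reported TCP, and they are centred sideways. I'll lower by 37 mm and watch the force, then close.

Request:
{"name": "drive_tool", "arguments": {"increments": [[0,0,0.03,0,0,0],[0,0,0.06,0,0,0],[0,0,0.09,0,0,0],[0,0,0.12,0,0,0],[0,0,0.15,0,0,0],[0,0,0.17,0,0,0],[0,0,0.185,0,0,0],[0,0,0.185,0,0,0]]}}

```text
time_s: 11.75
ee_pos: [445.3, 285.5, -16.0]
eef_rot: [-3.141, 0.0, 0.745]
contact_force: [0.5, 0.0, 0.3]
opening: 75.3
gripper_force: 0.0
```

Request:
{"name": "drive_tool", "arguments": {"increments": [[0,0,0,0,0,0],[0,0,0,0,0,0],[0,0,0,0,0,0],[0,0,0,0,0,0],[0,0,0,0,0,0],[0,0,0,0,0,0],[0,0,0,0,0,0],[0,0,0,0,0,0]], "fingers": 0}}

```text
time_s: 12.75
ee_pos: [445.5, 285.6, -15.7]
eef_rot: [3.142, -0.0, 0.745]
contact_force: [-1.5, -1.0, 4.9]
opening: 55.8
gripper_force: 30.0
```

Gripped: the opening is 55.8 mm with 30 N, and the nut's underside is 15.7 mm above the reported TCP. Now I'll lift and carry it toward the stud.

Request:
{"name": "drive_tool", "arguments": {"increments": [[0,0,-0.2,0,0,0],[0,0,-0.45,0,0,0],[-0.1,0.14,-0.7,0,0,0],[-0.22,0.3,-0.8,0,0,0],[-0.36,0.5,-0.8,0,0,0],[-0.5,0.7,-0.8,0,0,0],[-0.62,0.87,-0.8,0,0,0],[-0.7,1,-0.8,0,0,0]]}}

```text
time_s: 13.75
ee_pos: [477.7, 41.6, 143.8]
eef_rot: [-3.141, 0.001, 0.743]
contact_force: [0.7, 0.5, -3.5]
opening: 55.9
gripper_force: 30.0
```

Request:
{"name": "drive_tool", "arguments": {"increments": [[-0.06,0.08,0,0,0,0],[-0.12,0.16,0,0,0,0],[-0.18,0.25,0,0,0,0],[-0.24,0.33,0,0,0,0],[-0.26,0.36,0,0,0,0],[-0.26,0.36,0,0,0,0],[-0.26,0.36,0,0,0,0],[-0.26,0.36,0,0,0,0]]}}

```text
time_s: 14.75
ee_pos: [488.6, -43.9, 144.1]
eef_rot: [-3.141, -0.0, 0.746]
contact_force: [1.2, 0.0, -3.9]
opening: 55.8
gripper_force: 30.0
```

```bash
python3 -c "
from h import *
o=top('wrist',(554,17),93,40,None,5)
o2=top('wrist',(554,17),109,40,None,5)
cv2.imwrite('pics/st.png',np.hstack([o,o2])[:,:,::-1])
find('wrist',['strap_seat','stud_tip','stud_crown'])
im,d=cams.read_camera('wrist');k=cams.get_calibration('wrist')
v,u=np.mgrid[0:480,0:640];v=v.ravel();u=u.ravel();z=d[v,u];m=z>0;v,u,z=v[m],u[m],z[m]
q=cv2.undistortPoints(np.c_[u,v].astype(float).reshape(-1,1,2),np.array(k['mtx']),np.array([k['k1'],0,0,0]))[:,0]
W=(np.c_[q*z[:,None],z,np.ones(len(z))]@np.linalg.inv(np.array(k['camera_from_world'])).T)[:,:3]
W=W[(abs(W[:,0]-554)<30)&(abs(W[:,1]-17)<30)]
np.save('stud.npy',W)
for a,b in ((60,70),(80,90),(90,96),(97,104),(104,107),(107,112)):
  p=W[(W[:,2]>a)&(W[:,2]<b)];
  if len(p): print(a,b,len(p),p.mean(0).round(1),np.percentile(p,3,axis=0).round(1),np.percentile(p,97,axis=0).round(1))
go([554,17,100],42.7)"
```

```text
60 70 3457 [554.8  16.   64.8] [525.2 -11.9  63.5] [582.9  45.9  66.2]
80 90 294 [553.3  17.1  82.9] [539.9   0.6  81.3] [565.7  35.2  84.8]
90 96 983 [552.4  17.9  92.7] [534.8   0.6  91.4] [569.9  35.3  94.1]
97 104 289 [552.3  17.2 101.4] [535.9   7.8  98.8] [568.7  27.5 103.9]
104 107 232 [552.1  17.6 105.5] [543.    8.8 104.2] [561.2  27.1 106.9]
107 112 402 [552.1  17.8 108.6] [545.4  11.4 107.2] [559.1  24.2 110.1]
t 15.05 pos [488.6 -44.5 144.1] rpy [-180.    -0.    42.7] q7 -0.9 inc [ 0.4487 -0.0042  0.2207] [-0.     -0.     -0.0001]
```

View pics/st.png

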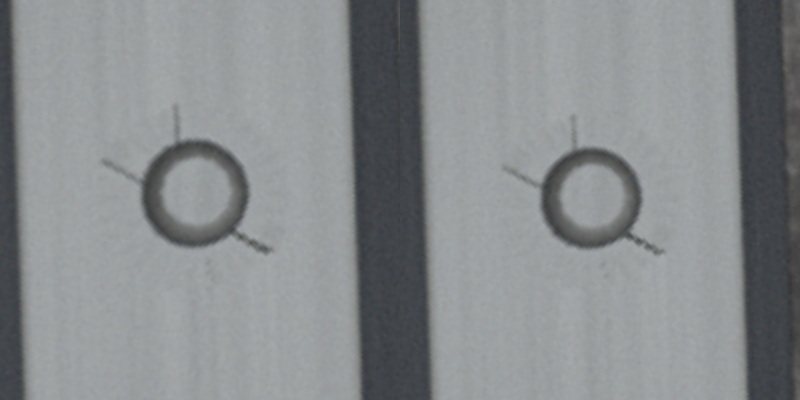

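The rectified view shows the stud's tip circle at (191,197) in the right half, so the axis is at (552.2,17.7), and the depth agrees. I'll get the heights around the stud from the same depth data.

```bash
python3 -c "
import numpy as np
W=np.load('stud.npy');x,y=W[:,0]-552.2,W[:,1]-17.7;rr=np.hypot(x,y);a=np.degrees(np.arctan2(y,x))%360
for b in range(0,360,10):
  m=(rr>13)&(rr<17.5)&(a>=b)&(a<b+10); print(b,m.sum(),np.percentile(W[m,2],[10,50,90]).round() if m.any() else '',end='; ')
"
```

```text
0 25 [92. 93. 93.]; 10 22 [92. 93. 94.]; 20 24 [92. 93. 93.]; 30 25 [92. 93. 93.]; 40 22 [92. 93. 94.]; 50 25 [91. 93. 93.]; 60 25 [92. 93. 94.]; 70 24 [92. 92. 93.]; 80 21 [92. 93. 94.]; 90 26 [92. 93. 93.]; 100 26 [82. 83. 91.]; 110 22 [82. 83. 83.]; 120 22 [82. 83. 84.]; 130 10 [82. 83. 83.]; 140 22 [100. 101. 102.]; 150 24 [100. 101. 101.]; 160 27 [92. 93. 99.]; 170 24 [92. 93. 94.]; 180 24 [92. 93. 94.]; 190 22 [92. 93. 94.]; 200 23 [92. 93. 94.]; 210 23 [92. 92. 93.]; 220 20 [92. 93. 93.]; 230 24 [92. 93. 94.]; 240 22 [92. 93. 94.]; 250 23 [92. 93. 94.]; 260 23 [92. 93. 93.]; 270 23 [92. 93. 94.]; 280 17 [82. 83. 92.]; 290 21 [82. 83. 83.]; 300 20 [82. 83. 83.]; 310 23 [82. 83. 84.]; 320 35 [ 83. 100. 102.]; 330 24 [100. 101. 102.]; 340 18 [ 92.  93. 101.]; 350 23 [92. 93. 94.];
```

The gaps lie at about 103–141° and 283–321°, with posts right after them. The lugs now point along 73°, which is on a crown, so setting the nut on at this yaw is good. About 50° anticlockwise afterwards should drop it.

Request:
{"name": "drive_tool", "arguments": {"increments": [[0.07,-0.002,0,0,0,0],[0.14,-0.004,0,0,0,0],[0.21,-0.006,0,0,0,0],[0.28,-0.008,0,0,0,0],[0.35,-0.01,0,0,0,0],[0.41,-0.012,0,0,0,0],[0.444,-0.012,0,0,0,0],[0.444,-0.012,0,0,0,0]]}}

```text
time_s: 16.05
ee_pos: [552.4, 17.7, 144.0]
eef_rot: [-3.141, 0.0, 0.745]
contact_force: [-0.6, -1.4, -3.7]
opening: 55.6
gripper_force: 30.0
```

```bash
python3 -c "
from h import *
for i in range(3): go([552.2,17.7,64.5],42.7)"
```

```text
t 16.05 pos [552.4  17.7 144. ] rpy [-180.     0.    42.7] q7 -1.05 inc [-0.0005 -0.0006  0.3976] [-0.0001  0.     -0.    ]
t 16.05 pos [552.4  17.7 144. ] rpy [-180.     0.    42.7] q7 -1.05 inc [-0.0005 -0.0006  0.3976] [-0.0001  0.     -0.    ]
t 16.05 pos [552.4  17.7 144. ] rpy [-180.     0.    42.7] q7 -1.05 inc [-0.0005 -0.0006  0.3976] [-0.0001  0.     -0.    ]
```

Request:
{"name": "drive_tool", "arguments": {"increments": [[0,0,0.08,0,0,0],[0,0,0.15,0,0,0],[0,0,0.2,0,0,0],[0,0,0.24,0,0,0],[0,0,0.28,0,0,0],[0,0,0.32,0,0,0],[0,0,0.35,0,0,0],[0,0,0.37,0,0,0]]}}

```text
time_s: 17.05
ee_pos: [552.2, 17.4, 69.8]
eef_rot: [-3.141, 0.0, 0.745]
contact_force: [1.0, -0.8, -4.2]
opening: 55.7
gripper_force: 30.0
```

Request:
{"name": "drive_tool", "arguments": {"increments": [[0,0,0.005,0,0,0],[0,0,0.01,0,0,0],[0,0,0.015,0,0,0],[0,0,0.02,0,0,0],[0,0,0.025,0,0,0],[0,0,0.028,0,0,0],[0,0,0.028,0,0,0],[0,0,0.028,0,0,0]]}}

```text
time_s: 18.05
ee_pos: [552.3, 17.4, 64.5]
eef_rot: [-3.141, -0.0, 0.745]
contact_force: [0.7, 0.1, -3.8]
opening: 55.9
gripper_force: 30.0
```

Request:
{"name": "drive_tool", "arguments": {"increments": [[0,0,0.003,0,0,0],[0,0,0.005,0,0,0],[0,0,0.006,0,0,0],[0,0,0.006,0,0,0],[0,0,0.006,0,0,0],[0,0,0.006,0,0,0],[0,0,0.006,0,0,0],[0,0,0.006,0,0,0]]}}

```text
time_s: 19.05
ee_pos: [552.3, 17.4, 63.3]
eef_rot: [-3.142, -0.0, 0.745]
contact_force: [0.3, 0.4, -3.7]
opening: 55.7
gripper_force: 30.0
```

Request:
{"name": "drive_tool", "arguments": {"increments": [[0,0,0,0,0,0],[0,0,0,0,0,0],[0,0,0,0,0,0],[0,0,0,0,0,0],[0,0,0,0,0,0],[0,0,0,0,0,0],[0,0,0,0,0,0],[0,0,0,0,0,0]], "fingers": 0.6}}

```text
time_s: 20.05
ee_pos: [552.3, 17.4, 63.4]
eef_rot: [-3.142, -0.0, 0.745]
contact_force: [0.3, 0.5, 0.0]
opening: 75.1
gripper_force: 0.0
```

```bash
cat >> h.py <<'E'
def nut():
    k=cams.get_calibration('wrist'); im,d=cams.read_camera('wrist')
    v,u=np.mgrid[0:480,0:640];v=v.ravel();u=u.ravel();z=d[v,u];m=z>0;v,u,z=v[m],u[m],z[m]
    q=cv2.undistortPoints(np.c_[u,v].astype(float).reshape(-1,1,2),np.array(k['mtx']),np.array([k['k1'],0,0,0]))[:,0]
    W=(np.c_[q*z[:,None],z,np.ones(len(z))]@np.linalg.inv(np.array(k['camera_from_world'])).T)[:,:3]
    W=W[np.hypot(W[:,0]-552.2,W[:,1]-17.7)<38]; rr=np.hypot(W[:,0]-552.2,W[:,1]-17.7)
    # top face: hist of heights in ring 24..28
    zz=W[(rr>25)&(rr<28)][:,2]; h,e=np.histogram(zz,np.arange(66,130,1)); i=h.argmax()
    sel=zz[abs(zz-e[i]-.5)<1.5]; print("nut top z",sel.mean().round(2),len(sel),"underside above strap",(sel.mean()-38-65).round(2))
    fl=W[(rr>33)&(rr<36)&(W[:,2]<97)][:,2]; h,e=np.histogram(fl,np.arange(60,98,1)); print("flange z",[(int(e[j]),int(h[j])) for j in range(len(h)) if h[j]>15])
E
python3 -c "
from h import *
nut(); go([552.2,17.7,63.3],42.7)"
```

```text
nut top z 116.78 1547 underside above strap 13.78
flange z [(63, 34), (64, 237), (65, 151), (81, 50), (82, 210), (83, 436), (84, 223), (85, 19)]
t 20.1 pos [552.2  17.4  63.3] rpy [-180.     0.    42.7] q7 -1.1 inc [ 0.0009 -0.0011  0.0001] [-0.0001  0.     -0.0001]
```

The nut rests on the crowns, with its underside 14 mm above the strap. Now a loose grip and an anticlockwise turn.

Request:
{"name": "drive_tool", "arguments": {"increments": [[0,0,0,0,0,0],[0,0,0,0,0,0],[0,0,0,0,0,0],[0,0,0,0,0,-0.04],[0,0,0,0,0,-0.08],[0,0,0,0,0,-0.12],[0,0,0,0,0,-0.16],[0,0,0,0,0,-0.2]], "fingers": 0.25}}

```text
time_s: 21.1
ee_pos: [552.3, 17.4, 63.4]
eef_rot: [3.142, -0.0, 1.377]
contact_force: [0.6, -0.7, -1.3]
opening: 58.7
gripper_force: 0.7
```

Request:
{"name": "drive_tool", "arguments": {"increments": [[0,0,0,0,0,-0.02],[0,0,0,0,0,-0.04],[0,0,0,0,0,-0.06],[0,0,0,0,0,-0.08],[0,0,0,0,0,-0.1],[0,0,0,0,0,-0.1],[0,0,0,0,0,-0.1],[0,0,0,0,0,-0.1]]}}

```text
time_s: 22.1
ee_pos: [552.2, 17.5, 63.4]
eef_rot: [-3.142, -0.0, 1.687]
contact_force: [-0.0, 0.2, -0.5]
opening: 58.6
gripper_force: 0.0
```

```bash
python3 -c "
from h import *
print(r.state()['ft_torque'],r.state()['opening']);nut(); go([552.2,17.7,63.3],97)"
```

```text
[-0.0270477  -0.10032385  0.00636493] 58.59194761376792
nut top z 106.77 1631 underside above strap 3.77
flange z [(64, 69), (65, 21), (71, 20), (72, 135), (73, 385), (74, 232), (75, 20)]
t 22.15 pos [552.3  17.4  63.4] rpy [180.    0.   96.6] q7 -0.27 inc [ 0.0015 -0.0002  0.0004] [ 0.     0.    -0.002]
```

It dropped: the underside is now 3.8 mm above the strap. I'll lower the fingers and run it clockwise.

Request:
{"name": "drive_tool", "arguments": {"increments": [[0,0,0.015,0,0,0],[0,0,0.03,0,0,0],[0,0,0.042,0,0,0.04],[0,0,0.042,0,0,0.09],[0,0,0.042,0,0,0.14],[0,0,0.042,0,0,0.19],[0,0,0.042,0,0,0.24],[0,0,0.042,0,0,0.29]]}}

```text
time_s: 23.15
ee_pos: [552.1, 17.4, 54.6]
eef_rot: [-3.141, 0.0, 0.771]
contact_force: [-0.4, 0.9, -0.8]
opening: 58.4
gripper_force: 0.6
```

Request:
{"name": "drive_tool", "arguments": {"increments": [[0,0,0,0,0,0.04],[0,0,0,0,0,0.09],[0,0,0,0,0,0.14],[0,0,0,0,0,0.19],[0,0,0,0,0,0.24],[0,0,0,0,0,0.28],[0,0,0,0,0,0.3],[0,0,0,0,0,0.3]]}}

```text
time_s: 24.15
ee_pos: [552.1, 17.5, 54.7]
eef_rot: [3.141, 0.0, -0.166]
contact_force: [-0.0, -0.2, -0.1]
opening: 58.7
gripper_force: 0.0
```

```bash
python3 -c "
from h import *
print(r.state()['ft_torque'],r.state()['opening']);nut(); go([552.2,17.7,55],-23)"
```

```text
[ 0.03313779 -0.00720906  0.01597579] 58.74147650296893
nut top z 103.23 1510 underside above strap 0.23
flange z [(68, 109), (69, 354), (70, 322), (71, 34)]
t 24.2 pos [552.2  17.5  54.8] rpy [180.    0.   -9.4] q7 -1.91 inc [-0.0001 -0.0011 -0.001 ] [0.     0.0001 0.0754]
```

Almost home. A little more clockwise.

Request:
{"name": "drive_tool", "arguments": {"increments": [[0,0,0,0,0,0.02],[0,0,0,0,0,0.04],[0,0,0,0,0,0.06],[0,0,0,0,0,0.08],[0,0,0,0,0,0.1],[0,0,0,0,0,0.1],[0,0,0,0,0,0.1],[0,0,0,0,0,0.1]]}}

```text
time_s: 25.2
ee_pos: [552.2, 17.4, 54.9]
eef_rot: [-3.142, 0.0, -0.479]
contact_force: [0.2, -0.5, -0.4]
opening: 58.5
gripper_force: 0.1
```

```bash
python3 -c "
from h import *
print(r.state()['ft_torque'],r.state()['opening'],r.state()['gripper_force']);nut(); go([552.2,17.7,55],-23)"
```

```text
[ 0.02764781  0.0282469  -0.01231985] 58.453579665504705 0.13628846239043924
nut top z 102.8 1486 underside above strap -0.2
flange z [(68, 103), (69, 431), (70, 255), (71, 23)]
t 25.25 pos [552.3  17.4  55. ] rpy [-180.     0.   -27.5] q7 -2.18 inc [-0.0012 -0.0013 -0.0002] [-0.      0.     -0.0249]
```

The underside reads −0.2, the same −0.2 bias as at the earlier stages, so the nut is home. I'll release and retreat.

Request:
{"name": "drive_tool", "arguments": {"increments": [[0,0,0,0,0,0],[0,0,0,0,0,0],[0,0,0,0,0,0],[0,0,0,0,0,0],[0,0,0,0,0,0],[0,0,0,0,0,0],[0,0,-0.03,0,0,0],[0,0,-0.1,0,0,0]], "fingers": 0.7}}

```text
time_s: 26.25
ee_pos: [551.9, 17.4, 75.4]
eef_rot: [3.141, 0.001, -0.48]
contact_force: [0.4, 0.5, 0.5]
opening: 79.8
gripper_force: 0.0
```

Request:
{"name": "drive_tool", "arguments": {"increments": [[0,0,-0.08,0,0,0],[0,0,-0.16,0,0,0],[0,0,-0.24,0,0,0],[0,0,-0.32,0,0,0],[0,0,-0.4,0,0,0],[0,0,-0.5,0,0,0],[0,0,-0.5,0,0,0],[0,0,-0.5,0,0,0]]}}

```text
time_s: 27.25
ee_pos: [552.0, 17.4, 174.5]
eef_rot: [3.141, 0.001, -0.48]
contact_force: [-0.8, 0.5, -0.6]
opening: 79.9
gripper_force: 0.0
```

```bash
python3 -c "
from h import *
print(r.state()['time_s'],r.state()['ee_pos']);nut();find('wrist',['nut_center','tin_center','crayon_center'])
cams.read_camera('scene');find('scene',['tin_center','crayon_center'])"
```

```text
27.25 [551.95966045  17.38473274 174.49472017]
nut top z 102.76 618 underside above strap -0.24
flange z [(68, 76), (69, 202), (70, 121)]
wrist tin_center 0.94 [629.2 204.6  14. ]
wrist crayon_center 0.67 [596.4 338.7   8.8]
scene tin_center 0.65 [628.  201.9  17.8]
scene crayon_center 0.93 [603.  340.8   5.3]
```

```bash
python3 -c "
from h import *
print(workorder.hand_in())"
```

```text
the job is handed in; nothing more can be done
None
```

The job is handed in: the flange nut was set on the stud, backed off until it dropped into the thread, then run clockwise until it sat flat on the strap; the tin and crayon were left where they were, and the clock read about 27 s.

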